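# Count along the divider rack and push the offcut into the third gap

### The job

Count the rack's gaps from the end with the red post by running the closed fingertips along the top of the back rail, touching it behind the first, then the second, then the third gap. Then push the loose offcut that lies in front of the rack along the table, lengthwise into that third gap until it rests against the back, using the fingers gently and without pinching or lifting it. Leave the two offcuts already parked in the rack where they are, and finish clear of everything.

Things in the scene. Friction and masses are not known exactly. Their poses are not given: they have to be found in the camera images.
- rack: Fixed plywood divider rack, open to the front (-x), top and floor: six gaps side by side, each 60 mm wide, 62 mm deep, centred at y = +165, +99, +33, -33, -99, -165 mm. Origin: on the table at mid width, where the gaps end (front face of the back rail). x points into the gaps, y left along the rack, z up; turned up to 0.1 rad from world. Back rail: x = 0 to 18 mm, top 60 mm high.
- rack_mouth (a point): Point at the rack's mouth: x = -62 mm, y = 0, z = 40 mm in the rack's frame, on the top of the nose of the middle divider. Seven dividers, 6 mm thick, 40 mm high, with rounded noses, run from here to the back rail and stand 66 mm apart (rack y = 0, +-66, +-132, +-198 mm).
- red_post: Red round post, 22 mm across, top 60 mm above the table, fixed at one end of the rack (either end; rack x = 9, y = +217 or -217 mm). Gaps are counted from it. Origin: centre of its foot, 8 mm above the table.
- white_post: White post of the same size at the other end of the rack.
- block: Brown timber offcut loose on the table in front of the rack, 50 (x) x 70 (y) x 45 mm high, 0.1 kg. Origin: centre of underside. At the start its y axis points along the rack's x within 0.25 rad, either way, its centre about 125 mm before the rack's origin and up to 120 mm left or right of it. Home in a gap, its end is on the back rail and it stands 8 mm out of the mouth: fingers need not enter.
- parked_a: Light-brown offcut, 55 x 60 x 50 mm high, already standing loose in a gap. Origin: centre of its underside.
- parked_b: Medium-brown offcut, 50 x 70 x 45 mm high, already standing loose in another gap. Origin: centre of its underside.
- rail_1: Piece of the back rail behind gap 1 as numbered from the left (+y) end of the rack, whichever end is red; fixed, pale wood, 65 mm along y, 18 mm along x, 30 mm high; thin grooves behind the dividers part it from its neighbours. Origin: centre of its top face, 60 mm above the table.
- rail_2: Piece of the back rail behind gap 2 as numbered from the left (+y) end of the rack, whichever end is red; fixed, pale wood, 65 mm along y, 18 mm along x, 30 mm high; thin grooves behind the dividers part it from its neighbours. Origin: centre of its top face, 60 mm above the table.
- rail_3: Piece of the back rail behind gap 3 as numbered from the left (+y) end of the rack, whichever end is red; fixed, pale wood, 65 mm along y, 18 mm along x, 30 mm high; thin grooves behind the dividers part it from its neighbours. Origin: centre of its top face, 60 mm above the table.
- rail_4: Piece of the back rail behind gap 4 as numbered from the left (+y) end of the rack, whichever end is red; fixed, pale wood, 65 mm along y, 18 mm along x, 30 mm high; thin grooves behind the dividers part it from its neighbours. Origin: centre of its top face, 60 mm above the table.
- rail_5: Piece of the back rail behind gap 5 as numbered from the left (+y) end of the rack, whichever end is red; fixed, pale wood, 65 mm along y, 18 mm along x, 30 mm high; thin grooves behind the dividers part it from its neighbours. Origin: centre of its top face, 60 mm above the table.
- rail_6: Piece of the back rail behind gap 6 as numbered from the left (+y) end of the rack, whichever end is red; fixed, pale wood, 65 mm along y, 18 mm along x, 30 mm high; thin grooves behind the dividers part it from its neighbours. Origin: centre of its top face, 60 mm above the table.
Not all that is in view belongs to the job. What is shaped like the block but orange or pink is not meant.

How it is judged:
On the way, in this order (a step that is already met when the one before it is completed fails the run):
1. the fingers touch the back rail behind the first gap counted from the red post (((y of red_post in the frame of rack above 0 m and contact force between the fingers and rail_1 above 0.5 N) or (y of red_post in the frame of rack below 0 m and contact force between the fingers and rail_6 above 0.5 N))), for 0.04 s.
2. the fingers touch the back rail behind the second gap counted from the red post (((y of red_post in the frame of rack above 0 m and contact force between the fingers and rail_2 above 0.5 N) or (y of red_post in the frame of rack below 0 m and contact force between the fingers and rail_5 above 0.5 N))), for 0.04 s.
3. the fingers touch the back rail behind the third gap counted from the red post (((y of red_post in the frame of rack above 0 m and contact force between the fingers and rail_3 above 0.5 N) or (y of red_post in the frame of rack below 0 m and contact force between the fingers and rail_4 above 0.5 N))), for 0.04 s.
4. the loose offcut is in the third gap from the red post, against the back (((y of red_post in the frame of rack above 0 m and y of block in the frame of rack between 0.021 and 0.045 m) or (y of red_post in the frame of rack below 0 m and y of block in the frame of rack between -0.045 and -0.021 m)) and x of block in the frame of rack between -0.041 and -0.03 m and height (world z) of block below 0.006 m and angle between block's own z axis and vertical below 0.1 rad), for 0.2 s.
At the end, for the whole second after the job is handed in: The offcut stands flat on the table in the third gap from the red post (centre within 12 mm of the gap's centre line), its end within 6 mm of the back rail, at rest; the two parked offcuts are within 12 mm of where they were (all of step 4 and linear speed of block below 0.01 m/s and distance of each of parked_a, parked_b from where it was at the start of the episode below 0.012 m); the robot touches nothing.
It fails at once if the loose offcut is lifted more than 12 mm off the table (height (world z) of block above 0.012 m).
It fails at once if the loose offcut is tipped by more than 0.35 rad (angle between block's own z axis and vertical above 0.35 rad).
It fails at once if the loose offcut is pinched or rammed: more than 30 N between it and the fingers (contact force between the fingers and block above 30 N).
It fails at once if a parked offcut is moved by more than 12 mm (distance of any of parked_a, parked_b from where it was at the start of the episode above 0.012 m).
It also fails if it takes over 64 s, if anything falls off the work surface, if the arm or the gripper's body presses on something with over 40 N, if the wrist force passes 120 N, or if a joint passes its speed limit or range.

### The arm

A 6-joint arm with a two-finger parallel gripper is mounted at the origin on a cart in front of the work surface, level with it; the furniture and walls round the work are solid. World frame = base frame: x ahead of the robot, y to its left, z up, the work surface at z = 0. Lengths are in m, angles in rad, forces in N, time in s.
With the tool pointing down it reaches from about 0.25 to 0.775 m from the base axis. Payload 4 kg.
Tool frame: the origin (TCP) lies at the very end of the fingers, on their centre line; the grasp point (between the pads) lies arm.grip_point_offset behind it (arm.grip_point_offset is the distance from the TCP to the grasp point, in m); z points along the fingers, y is the line along which they close (so a half turn about z gives the same grasp; the last joint's range is limited). The gripper opens to 85 mm and grips with 20 to 120 N. Pads are 22 mm wide; open, the fingers measure 114 mm over their backs; the gripper's body (76 mm by 85 mm) begins 54 mm behind the grasp point. The pads swing forward as they close: fully open they stand 13 mm farther back than shut.
Start: joints at [-1.362, 0.087, 1.371, -0, 1.684, -0.103], TCP at [0.169, -0.523, 0.231] pointing down, gripper open.
Joint ranges: [-3.1, 3.1], [-0.76, 2.03], [0.27, 2.55], [-1.08, 4.22], [0.17, 2.65], [-2.57, 2.57]. Speed limits (rad/s): [2.79, 2.79, 3.14, 3.14, 3.14, 3.14].

### API

Orientations are given as a unit quaternion [x, y, z, w].
In Python, from plant import arm gives the robot as it stands.
- The arm moves only by the shell command python3 -m creep 'ROWS' [FORCE]. ROWS is JSON, a list of rows, each a list of 7 numbers: the turn, a rotation vector about the tool's x, y, z in units of 6 degrees (1.0 is 6 degrees), then the shift along the tool's x, y, z in mm, then the finger opening in mm, from 0 to 85.4. A call has 1 to 10 rows; each row is the pose to reach, as a shift and turn from the pose commanded when the call began, along the tool's axes at that moment; what a row does not reach only later rows make up. A row lasts 1/8 s, in which the tool goes at most 62.5 mm and 10.7 degrees, less where a joint would pass 70% of its speed; a pose out of reach is approached as far as the arm can. A call with a gripper value outside its range is refused whole. The fingers move at their own pace and stop on an object; FORCE is the grip in N (left out, the last holds). Time passes only in rows, so rows that repeat a pose let the fingers close. It gives the time, the measured TCP pose, the force, the opening and the grip force at its end, in the units of the state.
- arm.state(): the state, without advancing time (a new reading comes with each control period).
- arm.camera(name): name is "scene" or "top" or "wrist"; returns a dict with "frame" (480x640x3 uint8, red, green, blue), "fx", "fy", "cx", "cy" (pixels), "distortion" ([k1, k2, p1, p2, k3] as OpenCV has them; the pictures are not rectified), "world_to_cam" (4x4, takes a point from world to camera coordinates); the wrist camera has in their place "T_tool_cam" (4x4, takes a point from camera to tool coordinates, whose origin is the TCP and whose axes are the flange's). Camera axes: x right, y up, looking along -z (the intrinsics and any distortion apply to the point x, -y, -z); pixel columns grow to the right and rows downward; lengths in m; the calibration is good to about 2 mm. A picture is of the moment at which its call begins: read the wrist's pose just before it. There is no depth.
- arm.finish_job(): hands the job in; it is judged then, once.
The state is a dict: "time": time; "joint_positions": joint angles; "qd": joint speeds; "joint_efforts": joint torques, N m; "eef_pos": TCP position; "eef_rot": TCP orientation; "contact_force": force on the tool from outside, world axes, zero at the start; "ft_torque": the same for the moment, N m; "grip_width": finger opening in m; "finger_force": force on a finger pad.
Only numpy, scipy, OpenCV 4.12 (cv2) and the standard library are available. Lean on these libraries where they do the work, as an engineer would, in place of code of your own. Each camera call takes 0.05 s, during which the arm holds its last target. There are 200 camera calls.

## Working session

There is one attempt and no reset: what is moved stays moved. The work goes in short steps, Python scripts to look and compute and a shell command to move; the robot and the scene stay as the last step left them, time stands still between calls to the robot, and variables do not carry over. Pictures are saved under pics/ and viewed, at most 10 in all, crops included, and the job is handed in when it is done.

```bash
mkdir -p pics; ls; python3 - <<'E'
from plant import arm
import cv2
for n in ("top","scene"):
    c=arm.camera(n); cv2.imwrite(f"pics/{n}0.png",c["frame"][:,:,::-1])
    print(n,c["fx"],c["fy"],c["cx"],c["cy"],c["distortion"],c["world_to_cam"])
s=arm.state();print(s["time"],s["eef_pos"],s["eef_rot"],arm.grip_point_offset)
E
```

```text
pics
top 535.5446450064163 535.5446450064163 321.5230513826652 237.07508092119014 [-0.12968107  0.          0.          0.          0.        ] [[ 0.02551848 -0.99961393 -0.01099085  0.02413069]
 [ 0.98298307  0.02309018  0.18223919 -0.53545978]
 [-0.18191505 -0.01545429  0.9831928  -0.89369106]
 [ 0.          0.          0.          1.        ]]
scene 549.1328480962962 549.1328480962962 325.6036482098342 238.7193205510655 [0.05394807 0.         0.         0.         0.        ] [[-0.7552243  -0.65537479 -0.01096061  0.43977144]
 [ 0.47689297 -0.56086811  0.67675702 -0.28897768]
 [-0.44967695  0.50587631  0.73612486 -0.7479575 ]
 [ 0.          0.          0.          1.        ]]
0.1 [ 0.16863375 -0.52304807  0.23025637] [ 9.87872894e-01  1.55261572e-01 -3.76464271e-05 -9.94574446e-04] 0.0187
```

View pics/top0.png

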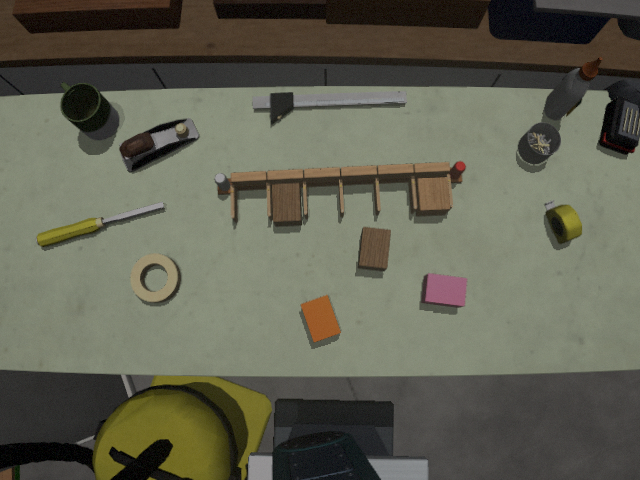

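View pics/scene0.png

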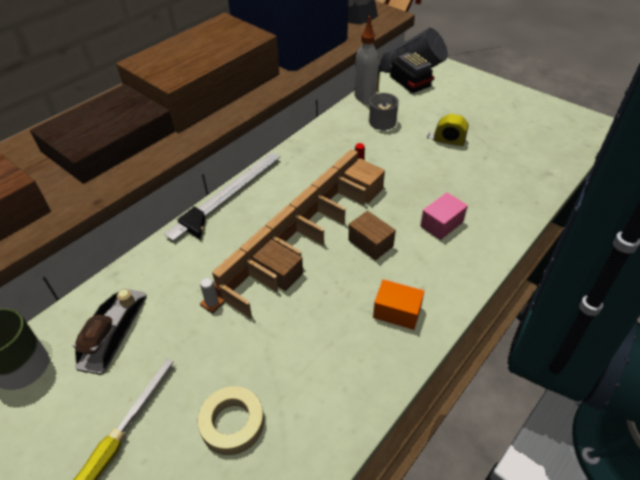

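The top view shows the red post at (459,167), which is the right (-y) end, and the white post at (221,180). The loose block is at (374,249). Parked offcuts stand in gap 1 and gap 5 counted from red. The third gap from red lies between the dividers at columns 377 and 341.

```bash
cat > h.py <<'E'
import numpy as np,cv2
from plant import arm
def ray(c,uv,z):
    """pixel(s) -> world points on plane z"""
    K=np.array([[c["fx"],0,c["cx"]],[0,c["fy"],c["cy"]],[0,0,1]])
    p=cv2.undistortPoints(np.array(uv,float).reshape(-1,1,2),K,np.array(c["distortion"],float)).reshape(-1,2)
    W=np.array(c["world_to_cam"]);R,t=W[:3,:3],W[:3,3]
    d=np.c_[p[:,0],-p[:,1],-np.ones(len(p))]@R; o=-R.T@t
    return o+d*((z-o[2])/d[:,2])[:,None]
def proj(c,P):
    K=np.array([[c["fx"],0,c["cx"]],[0,c["fy"],c["cy"]],[0,0,1]])
    W=np.array(c["world_to_cam"]);q=np.atleast_2d(P)@W[:3,:3].T+W[:3,3]
    return cv2.projectPoints(q*[1,-1,-1],np.zeros(3),np.zeros(3),K,np.array(c["distortion"],float))[0].reshape(-1,2)
E
python3 - <<'E'
from h import *
c=arm.camera("top");f=c["frame"][:,:,::-1]
cv2.imwrite("pics/crop1.png",cv2.resize(f[150:285,210:475],None,fx=3,fy=3,interpolation=cv2.INTER_CUBIC))
E
```

```text
(no output)
```

View pics/crop1.png

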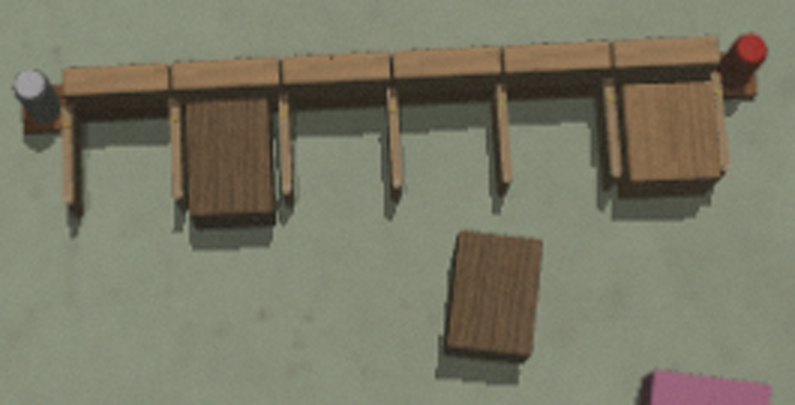

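The crop shows the rail-top corners at (62,68), (718,37), (62,97) and (720,64). The post tops are at (30,84) and (750,48), and the block's top corners are (458,231), (542,240), (529,357) and (446,346).

```bash
python3 - <<'E'
from h import *
c=arm.camera("top")
u=lambda l:(np.array(l,float)+.5)/3-.5+[210,150]
posts=ray(c,u([(30,84),(750,48)]),.06)
r=ray(c,u([(62,68),(718,37),(62,97),(720,64)]),.06)
b=ray(c,u([(458,231),(542,240),(529,357),(446,346)]),.045)
n=ray(c,u([(395,190),(505,186)]),.04)
print(posts,r,b,n,sep="\n")
d=posts[0]-posts[1];print(np.linalg.norm(d),"expect .434")
yaw=np.arctan2(-d[0],d[1]);e=r[0]-r[1];yaw2=np.arctan2(-e[0],e[1]);e=r[2]-r[3];print("yaw",yaw,yaw2,np.arctan2(-e[0],e[1]))
yaw=(yaw+yaw2)/2
R=np.array([[np.cos(yaw),-np.sin(yaw)],[np.sin(yaw),np.cos(yaw)]])
o=(posts.mean(0)[:2]+r.mean(0)[:2])/2-R@[.009,0]
print("origin",o,posts.mean(0)[:2]-R@[.009,0],r.mean(0)[:2]-R@[.009,0])
rk=lambda p:(p[:,:2]-o)@R
print("rack frame: posts",rk(posts),"rail",rk(r),"block",rk(b),rk(b).mean(0),"noses",rk(n),sep="\n")
ax=(b[0]+b[1]-b[2]-b[3])[:2];print("block yaw rel rack",np.arctan2(*(ax@R)[::-1]), [np.linalg.norm(b[i]-b[i-1]) for i in range(4)])
for y in(-.165,-.099,-.033): print("rail pt",o+R@[.009,y])
np.savez("rack.npz",o=o,R=R)
E
```

```text
[[ 0.63672772  0.22240517  0.06      ]
 [ 0.66926075 -0.20819707  0.06      ]]
[[ 0.64701253  0.20370257  0.06      ]
 [ 0.6755805  -0.18892454  0.06      ]
 [ 0.62899062  0.2025901   0.06      ]
 [ 0.65865561 -0.18968999  0.06      ]]
[[ 0.55599976 -0.03464469  0.045     ]
 [ 0.55174791 -0.08445362  0.045     ]
 [ 0.48189908 -0.07704117  0.045     ]
 [ 0.48726859 -0.02845157  0.045     ]]
[[ 0.58117212  0.002991    0.04      ]
 [ 0.58519703 -0.06279913  0.04      ]]
0.43182946710363185 expect .434
yaw 0.07540912917449638 0.07263308078553482 0.07547830319941728
origin [0.64380167 0.00634621] [0.64401888 0.00643847] [0.64358446 0.00625396]
rack frame: posts
[[ 0.00892374  0.21599047]
 [ 0.00952313 -0.21583859]]
rail
[[ 0.01779726  0.19657848]
 [ 0.01725085 -0.19708619]
 [-0.00025756  0.19680184]
 [ 0.0003157  -0.1965979 ]]
block
[[-0.0905929  -0.03438539]
 [-0.09851666 -0.08374349]
 [-0.16762604 -0.07118578]
 [-0.15867787 -0.02312632]]
[-0.12885337 -0.05311025]
noses
[[-0.06270618  0.00128565]
 [-0.0635577  -0.06462198]]
block yaw rel rack -0.1718858779155842 [np.float64(0.06900962744336715), np.float64(0.04999007769362443), np.float64(0.0702410346389171), np.float64(0.04888538673857589)]
rail pt [ 0.66497936 -0.15753638]
rail pt [ 0.66009843 -0.09171711]
rail pt [ 0.65521749 -0.02589784]
```

```bash
cat >> h.py <<'E'
from scipy.spatial.transform import Rotation as Ro
def to(x,y,z,phi=0):
    """print turn (units) and shift (mm) in tool axes to reach rack-frame pose, tool down, tool x at angle phi from rack x"""
    k=np.load("rack.npz");o,R=k["o"],k["R"];yaw=np.arctan2(R[1,0],R[0,0])
    s=arm.state();T=Ro.from_quat(s["eef_rot"])
    G=Ro.from_euler("z",yaw+phi)*Ro.from_euler("x",np.pi)
    p=np.r_[o+R@[x,y],z]
    turn=(T.inv()*G).as_rotvec()*180/np.pi/6; sh=T.inv().apply(p-s["eef_pos"])*1e3
    here=(np.array(s["eef_pos"])[:2]-o)@R*1e3
    print("t",s["time"],"rack xy",here.round(1),"z",round(s["eef_pos"][2]*1e3,1),"F",np.round(s["contact_force"],2),"TURN",turn.round(2),"SHIFT",sh.round(1))
E
python3 -c "from h import *;to(.009,-.165,.09)"
```

```text
t 0.2 rack xy [-513.  -492.9] z 230.5 F [ 0.18 -0.15 -0.24] TURN [-0.01  0.    2.27] SHIFT [ 584.5 -195.6  140.9]
```

```bash
python3 -m creep '[[0,0,0.3,30,-10,0,0],[0,0,0.6,80,-27,0,0],[0,0,0.9,130,-43,0,0],[0,0,1.2,180,-60,0,0],[0,0,1.5,230,-77,0,0],[0,0,1.8,280,-94,0,0],[0,0,2.1,330,-110,0,0],[0,0,2.27,380,-127,0,0],[0,0,2.27,430,-144,20,0],[0,0,2.27,480,-161,40,0]]' 30; python3 -c "from h import *;to(.009,-.165,.09)"
```

```text
time: 1.45
eef_pos: [0.5776, -0.2219, 0.191]
eef_rot: [0.999, 0.037, 0.0, 0.0]
contact_force: [1.4, -1.0, -0.2]
grip_width: 0.0001
finger_force: 0.0
t 1.45 rack xy [ -82.9 -222.7] z 191.0 F [ 1.35 -1.   -0.21] TURN [ 0.01 -0.01  0.  ] SHIFT [ 91.9 -57.8 101. ]
```

```bash
python3 -m creep '[[0,0,0,30,-19,20,0],[0,0,0,60,-38,40,0],[0,0,0,92,-58,65,0],[0,0,0,92,-58,90,0],[0,0,0,92,-58,101,0],[0,0,0,92,-58,110,0],[0,0,0,92,-58,118,0],[0,0,0,92,-58,123,0],[0,0,0,92,-58,123,0]]'; python3 -c "from h import *;to(.009,-.165,.059)"
```

```text
time: 2.58
eef_pos: [0.6635, -0.1586, 0.0683]
eef_rot: [0.999, 0.037, -0.0, 0.0]
contact_force: [0.0, 0.7, 0.1]
grip_width: 0.0002
finger_force: 0.0
t 2.575 rack xy [   7.4 -165.9] z 68.3 F [0.02 0.73 0.13] TURN [ 0.  0. -0.] SHIFT [ 1.6 -0.9  9.3]
```

```bash
python3 -m creep '[[0,0,0,1,0,4,0],[0,0,0,2,0,6,0],[0,0,0,2,0,7,0],[0,0,0,2,0,8,0],[0,0,0,2,0,8.5,0],[0,0,0,2,0,9,0],[0,0,0,2,0,9,0]]'; python3 -c "from h import *;to(.009,-.099,.059)"
```

```text
time: 3.45
eef_pos: [0.6657, -0.1582, 0.0601]
eef_rot: [0.999, 0.037, 0.0, 0.0]
contact_force: [-2.6, 1.2, 5.1]
grip_width: 0.0001
finger_force: 2.1
t 3.45 rack xy [   9.7 -165.8] z 60.1 F [-2.59  1.19  5.09] TURN [ 0. -0.  0.] SHIFT [ -0.7 -66.8   1.1]
```

Contact is 5 N on the first rail piece, so I'll slide on to the second.

```bash
python3 -m creep '[[0,0,0,0,-8,0,0],[0,0,0,0,-16,0,0],[0,0,0,0,-24,0,0],[0,0,0,0,-32,0,0],[0,0,0,0,-40,0,0],[0,0,0,0,-50,0,0],[0,0,0,0,-60,0,0],[0,0,0,0,-67,0,0],[0,0,0,0,-67,0.3,0],[0,0,0,0,-67,0.3,0]]'; python3 -c "from h import *;to(.009,-.033,.059)"
```

```text
time: 4.7
eef_pos: [0.6611, -0.0904, 0.0601]
eef_rot: [0.999, 0.037, 0.001, -0.0]
contact_force: [-0.1, -2.3, 6.1]
grip_width: 0.0
finger_force: 3.4
t 4.7 rack xy [ 10.1 -97.8] z 60.1 F [-0.08 -2.27  6.13] TURN [-0.   -0.01  0.01] SHIFT [ -1.  -64.8   1.1]
```

```bash
python3 -m creep '[[0,0,0,0,-8,0,0],[0,0,0,0,-16,0,0],[0,0,0,0,-24,0,0],[0,0,0,0,-32,0,0],[0,0,0,0,-40,0,0],[0,0,0,0,-50,0,0],[0,0,0,0,-58,0,0],[0,0,0,0,-65,0,0],[0,0,0,0,-65,0.3,0],[0,0,0,0,-65,0.3,0]]'; python3 -c "from h import *;to(-.13,-.13,.12,np.pi/2)"
```

```text
time: 5.95
eef_pos: [0.6563, -0.026, 0.0601]
eef_rot: [0.999, 0.037, 0.001, 0.0]
contact_force: [-0.1, -1.8, 7.4]
grip_width: 0.0001
finger_force: 3.7
t 5.95 rack xy [ 10.1 -33.1] z 60.1 F [-0.1  -1.78  7.36] TURN [ 2.000e-02 -1.000e-02 -1.499e+01] SHIFT [-140.1   96.8  -60.1]
```

```bash
python3 -m creep '[[0,0,0,0,0,-25,0],[0,0,-1.6,0,10,-60,10],[0,0,-3.3,-20,20,-60,20],[0,0,-5,-40,35,-60,25],[0,0,-6.7,-65,50,-60,25],[0,0,-8.4,-90,65,-60,25],[0,0,-10.1,-115,80,-60,25],[0,0,-11.8,-140,90,-60,25],[0,0,-13.5,-140,90,-60,25],[0,0,-15,-140,90,-60,25]]'; python3 -c "from h import *;to(-.13,-.12,.013,np.pi/2)"
```

```text
time: 7.2
eef_pos: [0.5216, -0.125, 0.1171]
eef_rot: [0.678, 0.735, 0.0, -0.002]
contact_force: [-0.6, 0.2, -0.6]
grip_width: 0.025
finger_force: 0.0
t 7.2 rack xy [-131.5 -122. ] z 117.1 F [-0.58  0.23 -0.55] TURN [-0.02 -0.03  0.05] SHIFT [  1.6   1.8 104.1]
```

```bash
python3 -m creep '[[0,0,0,0,0,30,25],[0,0,0,0,0,60,25],[0,0,0,0,0,85,25],[0,0,0,0,0,98,25],[0,0,0,0,0,104,25],[0,0,0,0,0,104,25]]'; python3 - <<'E'
from h import *
to(-.13,-.069,.013,np.pi/2)
c=arm.camera("wrist");cv2.imwrite("pics/w1.png",c["frame"][:,:,::-1])
E
```

```text
time: 7.95
eef_pos: [0.523, -0.1264, 0.0148]
eef_rot: [0.68, 0.733, 0.0, -0.0]
contact_force: [-0.4, -0.3, 0.4]
grip_width: 0.0252
finger_force: 0.0
t 7.95 rack xy [-130.3 -123.5] z 14.8 F [-0.41 -0.28  0.38] TURN [-0. -0.  0.] SHIFT [54.5  0.3  1.8]
```

View pics/w1.png

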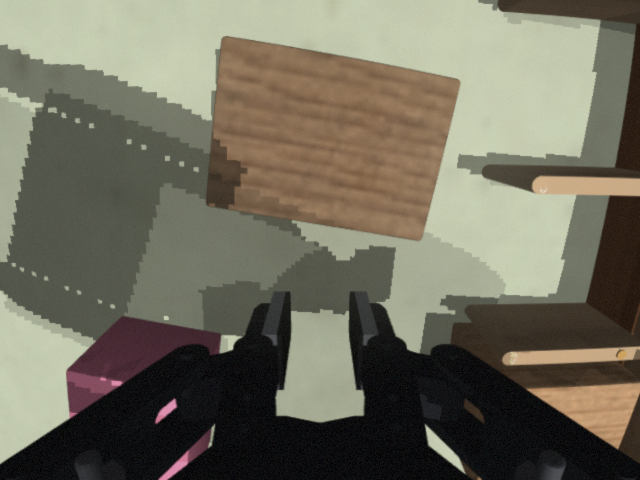

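The wrist view shows the two fingertips at (280,300) and (360,300), facing the block's right side. The block's near edge runs from (207,205) to (420,240), and the pink piece at lower left is clear. I'll push sideways.

```bash
python3 -m creep '[[0,0,0,10,0,1,25],[0,0,0,18,0,1,25],[0,0,0,23,0,1,25],[0,0,0,27,0,1,25],[0,0,0,31,0,1,25],[0,0,0,35,0,1,25],[0,0,0,39,0,1,25],[0,0,0,43,0,1,25],[0,0,0,47,0,1,25],[0,0,0,50,0,1,25]]'; python3 -m creep '[[0,0,0,2,0,0,25],[0,0,0,3.5,0,0,25],[0,0,0,3.5,0,0,25]]'; python3 - <<'E'
from h import *
to(-.13,-.069,.013,np.pi/2)
c=arm.camera("wrist");cv2.imwrite("pics/w2.png",c["frame"][:,:,::-1])
E
```

```text
time: 9.25
eef_pos: [0.5193, -0.0766, 0.0138]
eef_rot: [0.68, 0.733, -0.0, 0.0]
contact_force: [1.8, 0.3, 0.2]
grip_width: 0.0249
finger_force: 0.4
time: 9.62
eef_pos: [0.5189, -0.0732, 0.0137]
eef_rot: [0.68, 0.733, 0.0, -0.0]
contact_force: [0.6, -0.4, -0.1]
grip_width: 0.025
finger_force: 0.1
t 9.625 rack xy [-130.4  -70.1] z 13.7 F [ 0.63 -0.39 -0.07] TURN [-0. -0.  0.] SHIFT [1.1 0.4 0.7]
```

View pics/w2.png

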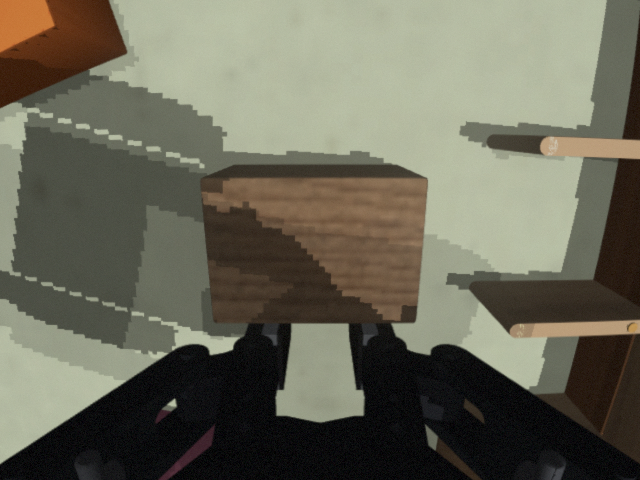

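The block is now square to the rack and roughly in front of the third gap. Next I'll retreat, rise and turn to get behind it.

```bash
python3 -m creep '[[0,0,0,-10,0,0,25],[0,0,0,-25,0,-10,25],[0,0,0,-25,0,-50,25],[0,0,0,-25,0,-100,25],[0,0,1.6,-20,-15,-106,20],[0,0,3.2,-10,-30,-106,20],[0,0,4.8,0,-45,-106,20],[0,0,6.4,10,-60,-106,20],[0,0,8,20,-75,-106,20],[0,0,9.6,33,-88,-106,20]]';python3 -m creep '[[0,0,1.6,0,0,0,20],[0,0,3.2,0,0,0,20],[0,0,4.8,0,0,0,20],[0,0,5.4,0,0,0,20],[0,0,5.4,0,0,0,20]]'; python3 - <<'E'
from h import *
to(-.215,-.033,.013,0)
c=arm.camera("top")
cv2.imwrite("pics/t2.png",cv2.resize(c["frame"][150:350,280:480,::-1],None,fx=3,fy=3,interpolation=cv2.INTER_CUBIC))
E
```

```text
time: 10.92
eef_pos: [0.4285, -0.0478, 0.1206]
eef_rot: [0.95, 0.311, 0.0, 0.0]
contact_force: [-0.2, -1.0, 0.3]
grip_width: 0.0199
finger_force: 0.0
time: 11.55
eef_pos: [0.429, -0.0478, 0.1205]
eef_rot: [0.999, 0.037, 0.0, 0.0]
contact_force: [-0.0, 1.0, -0.7]
grip_width: 0.0199
finger_force: 0.0
t 11.55 rack xy [-218.2  -38.1] z 120.5 F [-0.03  1.   -0.74] TURN [ 0.01 -0.01 -0.  ] SHIFT [  3.1  -5.2 107.5]
```

View pics/t2.png

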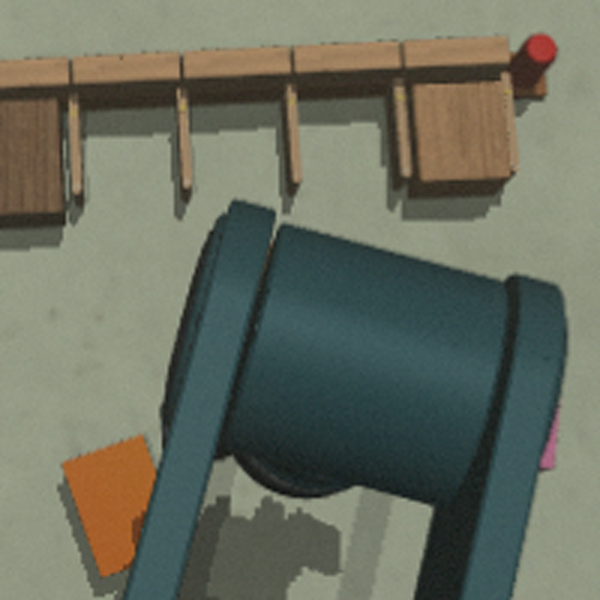

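The arm hides the block in the top view, though the orange piece at crop (110,510) is clear of the fingers. I'll descend behind the block and measure with the wrist camera.

```bash
python3 -m creep '[[0,0,0,3,-5,30,20],[0,0,0,3,-5,60,20],[0,0,0,3,-5,85,20],[0,0,0,3,-5,100,20],[0,0,0,3,-5,106,20],[0,0,0,3,-5,106,20]]'; python3 - <<'E'
from h import *
to(-.205,-.033,.013,0)
c=arm.camera("wrist");cv2.imwrite("pics/w3.png",c["frame"][:,:,::-1])
E
```

```text
time: 12.35
eef_pos: [0.4317, -0.0419, 0.014]
eef_rot: [0.999, 0.037, 0.0, 0.0]
contact_force: [-0.4, 0.1, 0.7]
grip_width: 0.02
finger_force: 0.0
t 12.35 rack xy [-215.1  -32.4] z 14.0 F [-0.35  0.13  0.67] TURN [ 0. -0.  0.] SHIFT [10.1  0.6  1. ]
```

View pics/w3.png

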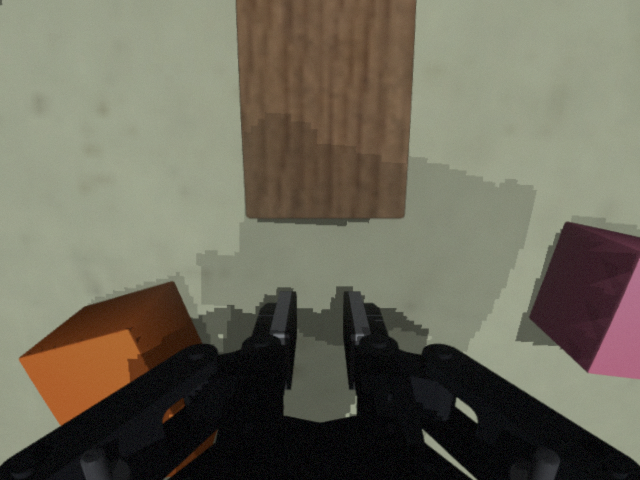

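The block sits square ahead: its rear edge runs (246,217)–(405,217) and the fingers are at columns 285 and 355, so it's within 2 mm of centre. I'll push it in.

```bash
python3 -m creep '[[0,0,0,12,0,1,20],[0,0,0,24,0,1,20],[0,0,0,31,0,1,20],[0,0,0,35,0,1,20],[0,0,0,39,0,1,20],[0,0,0,44,0,1,20],[0,0,0,49,0,1,20],[0,0,0,54,0,1,20],[0,0,0,59,-1,1,20],[0,0,0,64,-1,1,20]]'; python3 -c "from h import *;to(-.081,-.033,.013,0)"
```

```text
time: 13.65
eef_pos: [0.4954, -0.0359, 0.0126]
eef_rot: [0.999, 0.037, -0.0, 0.0]
contact_force: [-0.5, -0.3, -0.8]
grip_width: 0.0204
finger_force: 0.3
t 13.65 rack xy [-151.1  -31.2] z 12.6 F [-0.54 -0.33 -0.77] TURN [0. 0. 0.] SHIFT [70.1  1.9 -0.4]
```

```bash
python3 -m creep '[[0,0,0,5,0,0,20],[0,0,0,10,0.5,0,20],[0,0,0,15,0.5,0,20],[0,0,0,20,1,0,20],[0,0,0,25,1,0,20],[0,0,0,30,1,0,20],[0,0,0,35,1,0,20],[0,0,0,40,1,0,20],[0,0,0,45,1,0,20],[0,0,0,50,1,0,20]]'; python3 - <<'E'
from h import *
to(-.081,-.033,.013,0)
c=arm.camera("wrist");cv2.imwrite("pics/w4.png",c["frame"][:,:,::-1])
E
```

```text
time: 14.9
eef_pos: [0.5454, -0.0333, 0.0127]
eef_rot: [0.999, 0.037, 0.0, 0.0]
contact_force: [-1.2, 0.3, -0.1]
grip_width: 0.02
finger_force: 0.3
t 14.9 rack xy [-101.1  -32.2] z 12.7 F [-1.15  0.27 -0.1 ] TURN [ 0. -0.  0.] SHIFT [20.1  0.8 -0.3]
```

View pics/w4.png

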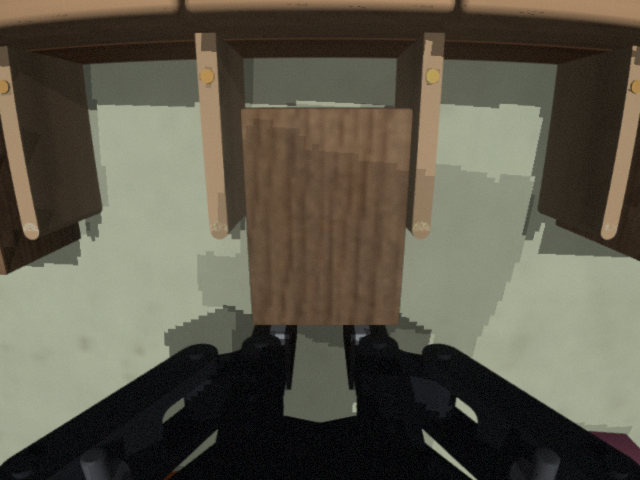

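The block is squarely inside gap 3, between the dividers at columns 210 and 430, with about 20 mm left to the rail. I'll continue, slowing near the end.

```bash
python3 -m creep '[[0,0,0,5,0,0,20],[0,0,0,10,0,0,20],[0,0,0,14,0,0,20],[0,0,0,16,0,0,20],[0,0,0,17,0,0,20],[0,0,0,18,0,0,20],[0,0,0,18.5,0,0,20],[0,0,0,18.5,0,0,20]]'; python3 -c "from h import *;to(-.081,-.033,.013,0)"
```

```text
time: 15.95
eef_pos: [0.5635, -0.0319, 0.0128]
eef_rot: [0.999, 0.037, 0.0, 0.0]
contact_force: [-1.3, -0.4, 1.2]
grip_width: 0.0198
finger_force: 0.8
t 15.95 rack xy [-82.9 -32.2] z 12.8 F [-1.35 -0.35  1.23] TURN [ 0. -0.  0.] SHIFT [ 1.9  0.8 -0.2]
```

```bash
python3 -m creep '[[0,0,0,0.7,0,0,20],[0,0,0,1.4,0,0,20],[0,0,0,2,0,0,20],[0,0,0,2,0,0,20]]'; python3 -c "from h import *;to(-.081,-.033,.013,0)"
```

```text
time: 16.45
eef_pos: [0.5656, -0.0318, 0.0127]
eef_rot: [0.999, 0.037, 0.0, 0.0]
contact_force: [-1.3, -0.1, 1.5]
grip_width: 0.0201
finger_force: 0.8
t 16.45 rack xy [-80.8 -32.3] z 12.7 F [-1.34 -0.11  1.51] TURN [ 0. -0.  0.] SHIFT [-0.2  0.7 -0.3]
```

```bash
python3 -m creep '[[0,0,0,0.7,0,0,20],[0,0,0,1.4,0,0,20],[0,0,0,2,0,0,20],[0,0,0,2,0,0,20]]'; python3 - <<'E'
from h import *
to(-.081,-.033,.013,0)
c=arm.camera("wrist");cv2.imwrite("pics/w5.png",c["frame"][:,:,::-1])
E
```

```text
time: 16.95
eef_pos: [0.5666, -0.0317, 0.0127]
eef_rot: [0.999, 0.037, -0.001, 0.0]
contact_force: [-4.4, 0.7, 3.9]
grip_width: 0.0199
finger_force: 2.7
t 16.95 rack xy [-79.8 -32.3] z 12.7 F [-4.43  0.66  3.88] TURN [0.   0.02 0.  ] SHIFT [-1.2  0.7 -0.3]
```

View pics/w5.png

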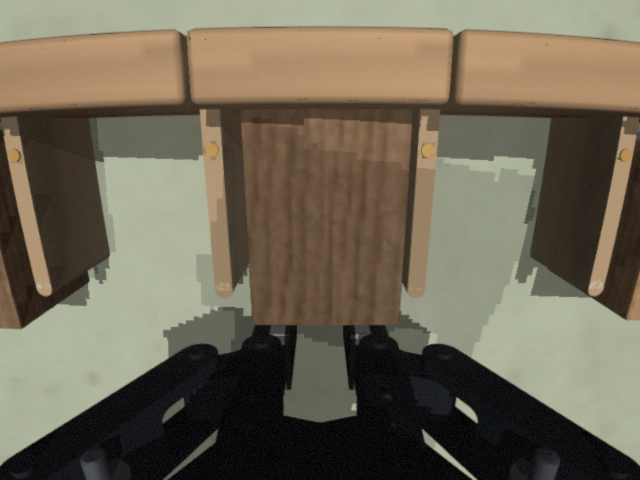

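The block's end is against the rail (row 108), and the force rose to 4.4 N, which confirms it is seated. I'll retreat and move clear for a check.

```bash
python3 -m creep '[[0,0,0,-3,0,0,20],[0,0,0,-10,0,0,20],[0,0,0,-30,0,0,20],[0,0,0,-35,0,-40,20],[0,0,0,-40,0,-90,20],[0,0,0,-60,30,-140,20],[0,0,0,-80,80,-170,20],[0,0,0,-100,130,-180,20],[0,0,0,-110,180,-180,20],[0,0,0,-110,230,-180,20]]'; python3 -m creep '[[0,0,0,0,10,0,20],[0,0,0,0,10,0,20],[0,0,0,0,10,0,20]]'; python3 - <<'E'
from h import *
to(-.2,-.2,.2,0)
c=arm.camera("top")
cv2.imwrite("pics/t3.png",cv2.resize(c["frame"][150:285,210:475,::-1],None,fx=3,fy=3,interpolation=cv2.INTER_CUBIC))
E
```

```text
time: 18.25
eef_pos: [0.4743, -0.2708, 0.1934]
eef_rot: [0.999, 0.037, 0.001, 0.001]
contact_force: [1.1, 0.5, 0.2]
grip_width: 0.0198
finger_force: 0.0
time: 18.62
eef_pos: [0.4757, -0.2777, 0.1927]
eef_rot: [0.999, 0.038, 0.0, -0.0]
contact_force: [-1.1, -0.4, 0.7]
grip_width: 0.0201
finger_force: 0.0
t 18.625 rack xy [-188.6 -270.9] z 192.7 F [-1.11 -0.37  0.69] TURN [-0.01 -0.    0.01] SHIFT [-11.3 -70.9  -7.3]
```

View pics/t3.png

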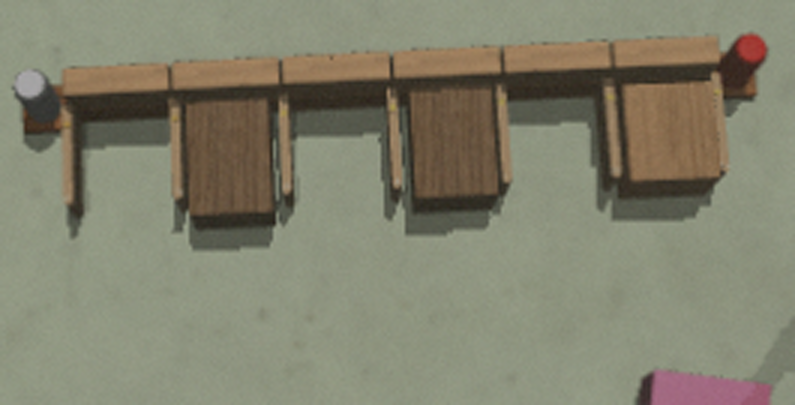

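The block is home in gap 3, with its rear edge at crop (411,200)–(500,194). The parked offcuts haven't moved and the arm is clear.

```bash
python3 -c "from plant import arm;print(arm.finish_job())"
```

```text
the job is handed in; nothing more can be done
None
```

The job is handed in at about 19 s of the 64 s allowed: rail touched behind gaps 1, 2 and 3 from the red post, the loose offcut against the back of gap 3, and the last picture shows the parked offcuts unmoved and the arm clear; no verdict was returned.

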